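# Check a fired dish with the thermometer, then turn it to its glaze sample

## Task

Pick up the yellow infrared thermometer and hold it still for about a second with its nose pointed at the green patch on the side of the dish, about 10 cm away and not touching, then lay it back on the middle of its cork mat, right side up, and let go. Then take the dish by its overhead handle, lift it straight up about 8 cm, and only then turn it a quarter turn in the air above its stand, level and smoothly so that the loose bead stays in the middle, until the green patch faces the green sample tile squarely. Finish while still holding the dish there, level and still, with the bead at rest in the middle; leave the two tiles, the cup and the jar where they are.

Things in the scene. Friction and masses are not known exactly. Their poses are not given: they have to be found in the camera images.
- thermo_mid (a point): Centre (half-way up) of the loose yellow infrared thermometer: a straight bar 150 mm long, 34 mm wide, 34 mm high (its last 24 mm is a black 28 mm round nose), 0.13 kg, lying on the cork mat; balances close to this point and can be gripped across its width here, at the dark rubber band. x points forward along the bar to the nose, z up out of its top (the side with display and red key).
- thermo_nose (a point): Centre of the lens at the front end of the thermometer's black nose, 75 mm ahead of thermo_mid; it looks along +x of the bar.
- mat_top (a point): Middle of the upper face of the fixed cork mat, 200 x 100 mm and 4 mm thick, flat on the bench (bench at z = 0); x along its long side. The thermometer starts on it.
- dish_grip (a point): Centre of the level bar of the dish's overhead handle: 60 mm long along the dish's x, 14 mm wide, 18 mm high; the bar's middle is 100 mm above the dish's underside, straight above the middle of the dish. From the bar's ends the handle, a 10 mm round rod, slopes down to the rim at the dish's +x and -x sides. Axes as dish_well.
- dish_well (a point): Middle of the dish's inner floor, 10 mm above its underside. The loose grey stoneware dish (0.3 kg, 152 mm across, rim 34 mm above the underside) has a floor that rises evenly at 8 degrees from the middle to the wall, so a bead rolls back to the middle. z is up, x points to the green patch. It stands on the fixed round steel stand.
- dish_patch (a point): Centre of the green glaze patch (38 mm wide, 22 mm high) on the outside of the dish wall, 77 mm from the dish's axis along its +x and 22 mm above its underside; the patch also shows on top of the rim. It starts facing roughly the side where the mat lies (-y).
- bead_center (a point): Centre of the loose white porcelain bead, a ball 25 mm across, 20 g, lying in the middle of the dish; it rests 13 mm above dish_well.
- stand: Fixed round dark steel stand, 50 mm high, flat top 110 mm across; origin at the middle of its foot on the bench. Its x axis runs from one sample tile to the other (near enough).
- green_tile_mid (a point): Centre of the loose upright green sample tile: 50 mm wide, 10 mm thick, 70 mm high on a 50 x 50 x 8 mm grey foot; this point is 35 mm above the bench. It stands about 150 mm from the stand's axis, either on the robot's side of the stand or on the far side.
- rust_tile_mid (a point): Centre of the rust-red sample tile, same shape as the green one, on the opposite side of the stand.
- cup_mid (a point): Centre of a loose white cup, 72 mm across, 65 mm high: bystander.
- jar_mid (a point): Centre of a loose clay-coloured jar with wooden cap, 68 mm across, 80 mm high: bystander.
- dish: The dish as a whole; origin at the centre of its underside, axes as dish_well.
- thermo: The thermometer as a whole; origin at the centre of its underside, axes as thermo_mid.
- bead: The bead as a whole.
Not all that is in view belongs to the job. Of the things that look like the part that bears mat_top, take the one that is farthest to the robot's right at the start.

How it is judged:
By the outcome, as a careful person would: the job done as asked, in the order asked, and still so for the second after the job is handed in, while the arm keeps its last pose, push and grip.
It also fails if it takes over 72 s, if anything falls off the work surface, if the arm or the gripper's body presses on something with over 40 N, if the wrist force passes 120 N, or if a joint passes its speed limit or range.

## Robot

A 7-joint arm with a two-finger parallel gripper is mounted at the origin on the work surface. World frame = base frame: x ahead of the robot, y to its left, z up, the work surface at z = 0. Lengths are in m, angles in rad, forces in N, time in s.
With the tool pointing down it reaches from about 0.425 to 0.925 m from the base axis. Payload 6.8 kg.
Tool frame: the origin (TCP) lies midway between the tips of the shut fingers; the grasp point (between the pads) lies 19 mm behind it; x points along the fingers, y is the direction in which the jaws open and shut, and the axes are right-handed (so a half turn about x gives the same grasp; the last joint's range is limited). The gripper opens to 85 mm and grips with 20 to 120 N. Pads are 22 mm wide; open, the fingers measure 114 mm over their backs; the gripper's body (76 mm by 85 mm) begins 54 mm behind the grasp point. The pads swing forward as they close: fully open they stand 13 mm farther back than shut.
Start: joints at [-1.372, 0.477, 0.022, 1.555, -0.011, 1.109, -0.083], TCP at [0.204, 0.644, 0.198] pointing down, gripper open.
Joint ranges: [-2.96, 2.96], [-0.34, 2.1], [-1.41, 1.46], [0.24, 2.44], [-1.37, 4.51], [0.17, 1.92], [-2.96, 2.96]. Speed limits (rad/s): [2.39, 2.39, 3.14, 3.14, 3.14, 3.14, 3.14].

## Interface

Orientations are given as a rotation vector (axis times angle).
In Python, from bench import r, viewer, nets gives the robot as it stands.
- The arm moves only by the shell command python3 -m pendant 'ROWS' [FORCE]. ROWS is JSON, one flat list of numbers, 5 for each row, row after row: the finger opening in mm, from 0 to 85.4, then the shift along the tool's x, y, z in mm, then the turn about the tool's x in rad. A call has 1 to 20 rows; each row shifts and turns the commanded pose from where the row before left it, along the tool's axes as they then stand; what a row does not reach is not made up. A row lasts 1/8 s, in which the tool goes at most 62.5 mm and 10.7 degrees, less where a joint would pass 70% of its speed; a pose out of reach is approached as far as the arm can. A call with a gripper value outside its range is refused whole. The fingers move at their own pace and stop on an object; FORCE is the grip in N (left out, the last holds). Time passes only in rows, so rows that do not move let the fingers close. It gives the time, the measured TCP pose, the force and the opening at its end, in the units of the state.
- r.get_obs(): the state, without advancing time (a new reading comes with each control period).
- viewer.grab_frame(name): name is "scene" or "top" or "wrist"; returns (picture, depth): 480x640x3 uint8, red, green, blue; 480x640 float32, m along the optical axis (not along the pixel's ray), 0 where there is no reading.
- viewer.calibration(name): a dict with "mtx" (3x3 intrinsics, pixels), "distortion" ([k1, k2, p1, p2, k3] as OpenCV has them; the pictures are not rectified), "world_to_cam" (4x4, takes a point from world to camera coordinates). Camera axes: x right, y up, looking along -z (the intrinsics and any distortion apply to the point x, -y, -z); pixel columns grow to the right and rows downward; lengths in m; the calibration is good to about 2 mm. A picture is of the moment at which its call begins: read the wrist's pose just before it. calibration takes no time and is no camera call; for the wrist camera it gives the pose at the moment of the call.
- r.hand_in(): hands the job in, once; it reports no verdict.
Trained networks look in the newest picture that a camera, given by its name, has taken for a name from the list of things; names that differ only in an ending like _2 or _b are one class to them, and where a whole thing is asked for, a point or a joint stands for the part that bears it (a point fixed in the world has none). Each returns a list of dicts, best first, with "score" (0 to 1); they miss things now and then, are a little off and sometimes report something else, mostly with a low value. They report only what shows in the picture. A call takes as long as a camera call. They do not tell look-alikes from the thing itself.
- nets.look_for(name, camera): "location" ([x, y, z] in m, in world coordinates, good to about 4 mm: the middle of the surface that is visible of it).
- nets.silhouettes(name, camera): "mask" (480x640 bool, what is visible of it).
The state is a dict: "clock": time; "joints": joint angles; "qvel": joint speeds; "tau": joint torques, N m; "tcp_pos": TCP position; "orientation": TCP orientation; "contact_force": force on the tool from outside, world axes, zero at the start; "moment": the same for the moment, N m; "grip_width": finger opening in m.
Only numpy, scipy, OpenCV 4.12 (cv2) and the standard library are available. Lean on these libraries where they do the work, as an engineer would, in place of code of your own. Each camera call takes 0.05 s, during which the arm holds its last target. There are 200 camera calls.

## Working session

There is one attempt and no reset: what is moved stays moved. The work goes in short steps, Python scripts to look and compute and a shell command to move; the robot and the scene stay as the last step left them, time stands still between calls to the robot, and variables do not carry over. Pictures are saved under pics/ and viewed, about 8 in all and at most 12, crops included, and the job is handed in when it is done.

```bash
ls; mkdir -p pics; cat > h.py <<'E'
import numpy as np, cv2
from scipy.spatial.transform import Rotation as R
from bench import r, viewer, nets
def grab(n, save=None):
    c=viewer.calibration(n); p,d=viewer.grab_frame(n)
    if save: cv2.imwrite('pics/'+save, p[:,:,::-1])
    return p,d,c
def world(d,c,mask):
    v,u=np.nonzero(mask&(d>0)); z=d[v,u]
    q=cv2.undistortPoints(np.stack([u,v],1).astype(float)[:,None],c['mtx'],np.array(c['distortion']))[:,0]
    P=np.stack([q[:,0]*z,-q[:,1]*z,-z,np.ones_like(z)],1)
    return (P@np.linalg.inv(c['world_to_cam']).T)[:,:3]
E
python3 - <<'E'
from h import *
print(r.get_obs())
for n in ['top','scene']:
    grab(n,n+'1.png')
    for t in ['thermo','mat_top','dish','dish_patch','dish_grip','bead','stand','green_tile_mid','rust_tile_mid','cup_mid','jar_mid','thermo_nose']:
        print(n,t,[(np.round(x['location'],3).tolist(),round(x['score'],2)) for x in nets.look_for(t,n)])
a=cv2.imread('pics/top1.png');b=cv2.imread('pics/scene1.png')
E
```

```text
pics
{'clock': 0.0, 'joints': array([-1.37208246,  0.47780066,  0.022347  ,  1.55649695, -0.01147169,
        1.10930992, -0.0830774 ]), 'qvel': array([-0.0013357 , -0.00055749,  0.00022994, -0.00010519, -0.00105068,
       -0.00046079, -0.00171144]), 'tau': array([-6.05733239e-04, -5.96450937e+01,  1.60791378e+00, -2.81195766e+01,
        1.25394834e-02,  9.42793937e-03, -3.56890155e-05]), 'tcp_pos': array([0.20369375, 0.64281669, 0.19700635]), 'orientation': array([ 0.23928144,  1.55747339, -0.24224851]), 'contact_force': array([ 0.71164394,  0.50600784, -0.1170873 ]), 'moment': array([-0.00653068, -0.00963173, -0.00107579]), 'grip_width': 0.08570416004124447}
top thermo []
top mat_top [([0.446, -0.292, 0.034], 0.72), ([0.461, -0.286, 0.003], 0.66), ([0.339, -0.032, 0.006], 0.65), ([0.664, -0.144, 0.003], 0.58)]
top dish [([0.533, 0.175, 0.066], 0.89)]
top dish_patch [([0.534, 0.175, 0.068], 0.61)]
top dish_grip [([0.537, 0.173, 0.072], 0.92)]
top bead [([0.441, -0.292, 0.037], 0.58), ([0.531, 0.175, 0.08], 0.48)]
top stand []
top green_tile_mid [([0.683, 0.2, 0.024], 0.68)]
top rust_tile_mid [([0.386, 0.138, 0.007], 0.59)]
top cup_mid [([0.436, 0.395, 0.029], 0.96)]
top jar_mid [([0.612, 0.418, 0.081], 0.78)]
top thermo_nose [([0.441, -0.291, 0.04], 0.65)]
scene thermo [([0.457, -0.297, 0.033], 0.7)]
scene mat_top [([0.472, -0.28, -0.002], 0.69), ([0.676, -0.136, 0.004], 0.59), ([0.345, -0.025, 0.006], 0.58)]
scene dish [([0.541, 0.178, 0.069], 0.64)]
scene dish_patch [([0.546, 0.18, 0.068], 0.75)]
scene dish_grip [([0.55, 0.175, 0.069], 0.8)]
scene bead [([0.553, 0.177, 0.076], 0.52)]
scene stand [([0.58, 0.175, 0.01], 0.82)]
scene green_tile_mid [([0.692, 0.202, 0.028], 0.6)]
scene rust_tile_mid [([0.393, 0.144, 0.041], 0.9), ([0.453, -0.293, 0.036], 0.15)]
scene cup_mid [([0.437, 0.384, 0.04], 0.9)]
scene jar_mid [([0.637, 0.431, 0.071], 0.74)]
scene thermo_nose [([0.461, -0.292, 0.034], 0.84)]
```

View pics/top1.png

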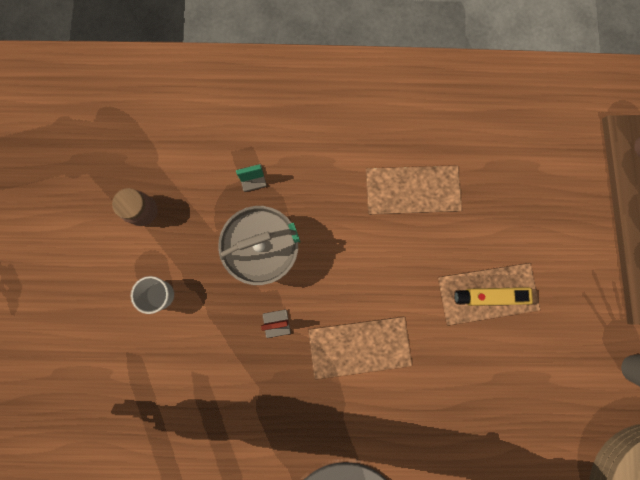

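View pics/scene1.png

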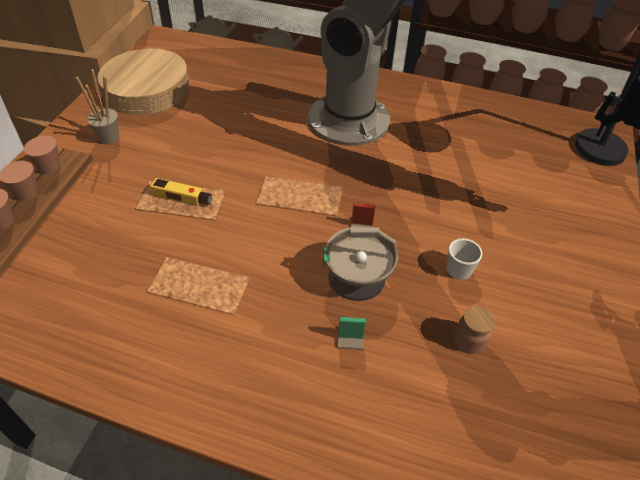

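The top view shows the thermometer at about (495,297) with its nose to the left (+y), lying on the rightmost of three mats, centred near (489,294). The dish is at (258,246) with its patch at (293,233), the green tile is at (251,175) on the far side, and the rust tile is at (276,323). The scene view agrees with this.

```bash
cat > m.py <<'E'
from h import *
def rect(P):
    (c,s,a)=cv2.minAreaRect((P[:,:2]*1000).astype(np.float32)); return np.round(c,1),np.round(s,1),round(a,1)
def hsv(p): return cv2.cvtColor(p,cv2.COLOR_RGB2HSV)
def box(m,x0,x1,y0,y1):
    o=np.zeros_like(m);o[y0:y1,x0:x1]=m[y0:y1,x0:x1];return o
E
python3 - <<'E'
from m import *
o=r.get_obs(); print(np.round(R.from_rotvec(o['orientation']).as_matrix(),3))
p,d,c=grab('top'); H=hsv(p)
full=np.ones(d.shape,bool)
# thermometer
P=world(d,c,box(full,435,545,260,330)); t=P[P[:,2]>.02]
print('thermo',rect(t),np.median(t[:,2]),t[:,2].max())
for nm in ['mat_top','thermo']:
  for s in nets.silhouettes(nm,'top'):
    Q=world(d,c,s['mask']); print(nm,round(s['score'],2),len(Q),rect(Q),np.median(Q[:,2]))
y=(H[...,0]>20)&(H[...,0]<32)&(H[...,1]>170)&(H[...,2]>120)
Q=world(d,c,box(y,435,545,260,330));Q=Q[Q[:,2]>.025];print('yellow',rect(Q),len(Q))
D=world(d,c,box(full,205,310,195,295))
rim=D[(D[:,2]>.078)&(D[:,2]<.088)];print('rim',rect(rim),cv2.minEnclosingCircle((rim[:,:2]*1000).astype(np.float32)))
hb=D[D[:,2]>.138];print('handle',rect(hb),hb[:,2].max(),len(hb))
g=(H[...,0]>60)&(H[...,0]<95)&(H[...,1]>100)
G=world(d,c,box(g,270,305,210,260));print('patch',G.mean(0),G.min(0),G.max(0),len(G))
G=world(d,c,box(g,230,275,155,195));T=G[G[:,2]>.06];print('gtile',rect(T),T[:,2].mean(),len(T))
m=((H[...,0]<8)|(H[...,0]>172))&(H[...,1]>120)
G=world(d,c,box(m,255,295,305,345));T=G[G[:,2]>.06];print('rtile',rect(T),len(T))
np.save('D.npy',D)
E
```

```text
[[-0.     0.302  0.953]
 [ 0.     0.953 -0.302]
 [-1.     0.    -0.   ]]
thermo (array([ 446.7, -294.8]), array([ 34. , 150.5]), 0.7) 0.038097658441797244 0.043882299904386524
mat_top 0.78 4937 (array([339.3, -28.5]), array([104. , 200.5]), 8.2) 0.004703838286968187
mat_top 0.74 3370 (array([ 453.3, -297. ]), array([102.9, 203.2]), 9.3) 0.00469092741614846
thermo 0.61 1244 (array([ 446.8, -294.8]), array([ 34.1, 150.6]), 0.9) 0.03809210166367283Traceback (most recent call last):
  File "<stdin>", line 12, in <module>
  File "h.py", line 10, in world
    q=cv2.undistortPoints(np.stack([u,v],1).astype(float)[:,None],c['mtx'],np.array(c['distortion']))[:,0]
      ~~~~~~~~~~~~~~~~~~~^^^^^^^^^^^^^^^^^^^^^^^^^^^^^^^^^^^^^^^^^^^^^^^^^^^^^^^^^^^^^^^^^^^^^^^^^^^^
cv2.error: OpenCV(4.12.0) /io/opencv/modules/calib3d/src/undistort.dispatch.cpp:347: error: (-215:Assertion failed) CV_IS_MAT(_src) && CV_IS_MAT(_dst) && (_src->rows == 1 || _src->cols == 1) && (_dst->rows == 1 || _dst->cols == 1) && _src->cols + _src->rows - 1 == _dst->rows + _dst->cols - 1 && (CV_MAT_TYPE(_src->type) == CV_32FC2 || CV_MAT_TYPE(_src->type) == CV_64FC2) && (CV_MAT_TYPE(_dst->type) == CV_32FC2 || CV_MAT_TYPE(_dst->type) == CV_64FC2) in function 'cvUndistortPointsInternal'
```

```bash
python3 - <<'E'
from m import *
p,d,c=grab('top'); H=hsv(p)
full=np.ones(d.shape,bool)
D=world(d,c,box(full,205,310,195,295))
def ax(P):
    w,v=np.linalg.eigh(np.cov(P[:,:2].T)); return np.round(v[:,1],3), P.mean(0).round(4)
P=world(d,c,box(full,435,545,260,330)); t=P[P[:,2]>.02]; print('thermo axis',ax(t))
rim=D[(D[:,2]>.080)&(D[:,2]<.088)];print('rim',rect(rim),cv2.minEnclosingCircle((rim[:,:2]*1000).astype(np.float32)))
hb=D[D[:,2]>.145];print('handle',rect(hb),hb[:,2].max(),len(hb),ax(hb))
g=(H[...,1]>100)&(p[...,1]>p[...,0]*1.5)
print(g.sum())
for b in [(270,305,210,260),(230,275,155,195)]:
  m=box(g,*b)
  if m.sum()<4: continue
  G=world(d,c,m);print('green',G.mean(0).round(4),G.min(0).round(4),G.max(0).round(4),len(G))
  T=G[G[:,2]>.06]; 
  if len(T)>5: print(rect(T),ax(T))
m=(p[...,0]>p[...,1]*2.2)&(p[...,0]>60)
G=world(d,c,box(m,255,295,305,345));T=G[G[:,2]>.06];print('rtile',rect(T),len(T),ax(T))
P=world(d,c,box(full,225,300,155,345));
for n,y0,y1,x0,x1 in [('g',155,195,230,275),('r',305,345,255,295)]:
  P=world(d,c,box(full,x0,x1,y0,y1));T=P[P[:,2]>.06]; print(n,rect(T),ax(T),T[:,2].max())
E
```

```text
thermo axis (array([-0.024,  1.   ]), array([ 0.4471, -0.2935,  0.0374]))
rim (array([539.5, 175.9]), array([151. , 150.2]), 48.3) ((540.5384521484375, 174.59283447265625), 77.51142120361328)
handle (array([538.6, 176.7]), array([14.5, 86.7]), 20.0) 0.16421335802600934 373 (array([-0.344,  0.939]), array([0.5383, 0.175 , 0.1571]))
348
green [0.5636 0.1083 0.0871] [0.5466 0.0998 0.0831] [0.5814 0.1176 0.0912] 71
(array([563.7, 108.8]), array([36.6, 10.1]), 20.4) (array([-0.944, -0.331]), array([0.5636, 0.1083, 0.0871]))
green [0.6876 0.2001 0.0532] [0.6802 0.1771 0.0153] [0.6995 0.225  0.0747] 276
(array([689.7, 201.2]), array([ 9.4, 47.7]), 16.1) (array([-0.248,  0.969]), array([0.6891, 0.2004, 0.0695]))
rtile (array([387.9, 141.8]), array([ 9.3, 47.8]), 10.6) 121 (array([-0.174,  0.985]), array([0.3886, 0.1415, 0.0705]))
g (array([690.9, 201.2]), array([10.8, 49.7]), 14.7) (array([-0.252,  0.968]), array([0.6898, 0.2005, 0.0695])) 0.07471021005871303
r (array([387.4, 142.7]), array([10.1, 49.7]), 10.6) (array([-0.188,  0.982]), array([0.3877, 0.1426, 0.0704])) 0.07459927760097129
```

```bash
python3 -m pendant '[85,-5,-24,38.5,0, 85,-5,-24,38.5,0, 85,-5,-24,38.5,0, 85,-5,-24,38.5,0, 85,-5,-24,38.5,0, 85,-5,-24,38.5,0, 85,-5,-24,38.5,0, 85,-5,-24,38.5,0, 85,-5,-24,38.5,0, 85,-5,-24,38.5,0, 85,0,-58,13,0, 85,0,-58,13,0, 85,0,-58,13,0, 85,0,-58,13,0, 85,0,-58,13,0, 85,0,-58,13,0, 85,0,-58,13,0, 85,0,-58,13,0, 85,0,-58,13,0, 85,0,-58,13,0]' 30
python3 -m pendant '[85,10,0,0,0.155, 85,10,0,0,0.155, 85,10,0,0,0.155, 85,10,0,0,0.155, 85,10,0,0,0.155, 85,10,0,0,0.155, 85,10,0,0,0.155, 85,10,0,0,0.155, 85,0,0,0,0, 85,0,0,0,0]'
cat > st.py <<'E'
from m import *
import sys
def show():
    o=r.get_obs();M=R.from_rotvec(o['orientation']).as_matrix()
    print('t',round(o['clock'],2),'p',(o['tcp_pos']*1000).round(1),'yaw y',np.degrees(np.arctan2(M[1,1],M[0,1])).round(2),'down',M[:,0].round(3),'w',round(o['grip_width']*1000,1),'F',o['contact_force'].round(1),'j',o['joints'].round(2)); return o,M
def rows(tgt,yaw=None):  # world target mm -> tool shift in present frame
    o,M=show(); d=M.T@(np.array(tgt)-o['tcp_pos']*1000); print('shift',d.round(1))
    if yaw is not None:
        y=np.arctan2(M[1,1],M[0,1]); print('turn',round(float(y-np.radians(yaw)),3))
E
python3 -c "
from st import *
rows([446.9,-294.5,9],1.4)
grab('wrist','w1.png')
p,d,c=grab('wrist');P=world(d,c,np.ones(d.shape,bool))
k=(abs(P[:,0]-.447)<.09)&(abs(P[:,1]+.295)<.12)&(P[:,2]>.025)&(P[:,2]<.06);t=P[k];print(len(t));print(rect(t),np.median(t[:,2]))
"
```

```text
clock: 4.0
tcp_pos: [0.447, -0.2955, 0.2484]
orientation: [0.24, 1.556, -0.24]
contact_force: [1.2, 0.5, -0.6]
grip_width: 0.085
clock: 5.25
tcp_pos: [0.4474, -0.2938, 0.1684]
orientation: [1.189, 1.221, -1.189]
contact_force: [0.5, -0.1, -0.2]
grip_width: 0.0848
t 5.25 p [ 447.4 -293.8  168.4] yaw y 1.55 down [ 0.001 -0.    -1.   ] w 84.8 F [ 0.5 -0.1 -0.2] j [-0.2   0.36  0.83  1.96 -0.33  0.95  0.83]
shift [159.4  -0.6   0.6]
turn 0.003
5337
(array([ 445.6, -296.4]), array([ 34.3, 150.5]), 1.8) 0.038321012017521416
```

```bash
python3 -m pendant '[85,30,-1,1.5,0, 85,35,0,0,0, 85,35,0,0,0, 85,30,0,0,0, 85,18,0,0,0, 85,8,0,0,0, 85,3,0,0,0, 85,0,0,0,0]' 30
python3 -m pendant '[25,0,0,0,0, 25,0,0,0,0, 25,0,0,0,0, 25,0,0,0,0, 25,0,0,0,0, 25,0,0,0,0, 25,0,0,0,0]' 30
python3 -m pendant '[25,-3,0,0,0, 25,-8,0,0,0, 25,-15,0,0,0, 25,-15,0,0,0, 25,-10,0,0,0, 25,0,0,0,0, 25,0,0,0,0]' 30
python3 -c "
from st import *
show();p,d,c=grab('top','t2.png');P=world(d,c,np.ones(d.shape,bool))
grab('scene','s2.png')
"
```

```text
clock: 6.35
tcp_pos: [0.4467, -0.2956, 0.0096]
orientation: [1.192, 1.219, -1.191]
contact_force: [-0.1, -1.0, -0.3]
grip_width: 0.085
clock: 7.22
tcp_pos: [0.4461, -0.2953, 0.009]
orientation: [1.192, 1.22, -1.192]
contact_force: [-0.7, 0.3, 0.1]
grip_width: 0.0251
clock: 8.1
tcp_pos: [0.4461, -0.295, 0.0598]
orientation: [1.192, 1.221, -1.191]
contact_force: [-0.3, -0.2, -0.0]
grip_width: 0.0252
t 8.1 p [ 446.1 -295.    59.8] yaw y 1.38 down [-0.  0. -1.] w 25.2 F [-0.3 -0.2 -0. ] j [-0.07  0.52  0.71  2.04 -0.5   0.75  0.96]
```

View pics/s2.png

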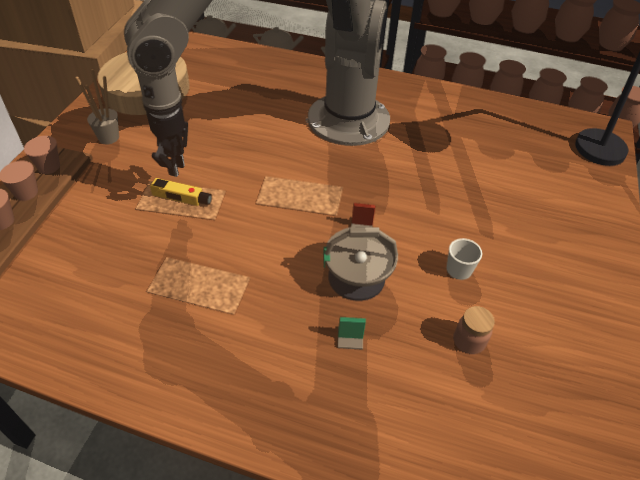

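The scene view shows the thermometer still on the mat at (183,192) with the gripper above it at (170,160), so the grasp missed. I'll check the geometry before trying again.

```bash
python3 -c "
from st import *
o,M=show()
for n in ['top','scene','wrist']:
  p,d,c=grab(n,n+'3.png');P=world(d,c,np.ones(d.shape,bool))
  k=(abs(P[:,0]-.447)<.1)&(abs(P[:,1]+.295)<.12);P=P[k]
  t=P[(P[:,2]>.025)&(P[:,2]<.045)];print(n,len(t),rect(t) if len(t) else '')
  f=P[(P[:,2]>.05)&(P[:,2]<.11)];q=(f-o['tcp_pos'])@M*1000
  if len(f): print('above, tool frame min/max',q.min(0).round(0),q.max(0).round(0), np.percentile(q,[2,50,98],axis=0).round(0).tolist())
a=cv2.imread('pics/wrist3.png');b=cv2.imread('pics/scene3.png')[110:230,110:270]
cv2.imwrite('pics/cmb.png',np.hstack([cv2.resize(a,(480,360)),cv2.resize(b,(320,240)).copy() if 0 else cv2.copyMakeBorder(cv2.resize(b,(320,240)),0,120,0,0,0)]))
"
```

```text
t 8.2 p [ 445.8 -295.    59.5] yaw y 1.38 down [-0.001  0.    -1.   ] w 24.9 F [ 0.3  0.6 -0.2] j [-0.07  0.52  0.71  2.04 -0.5   0.75  0.96]
top 993 (array([ 446.6, -283. ]), array([ 34. , 127.1]), 0.6)
above, tool frame min/max [-50. -24. -12.] [-37.  26.  -5.] [[-49.0, -24.0, -12.0], [-44.0, 15.0, -10.0], [-37.0, 26.0, -6.0]]
scene 744 (array([ 448.5, -297.9]), array([ 39. , 152.1]), 2.6)
above, tool frame min/max [-50. -17. -10.] [-33.  31.  11.] [[-50.0, -16.0, -10.0], [-43.0, -8.0, -2.0], [-33.0, 28.0, 10.0]]
wrist 11495 (array([ 445.8, -296.2]), array([ 34.8, 149.3]), 1.8)
above, tool frame min/max [-50. -26. -12.] [-35.  26.  11.] [[-50.0, -25.0, -11.0], [-45.0, -13.0, -7.0], [-36.0, 25.0, 9.0]]
```

View pics/cmb.png

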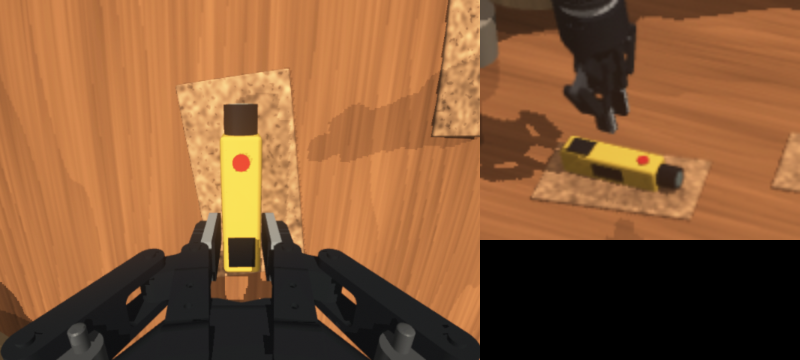

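```bash
cat > tip.py <<'E'
from st import *
o,M=show()
for n in ['scene','wrist']:
  p,d,c=grab(n,n+'tip.png');P=world(d,c,np.ones(d.shape,bool));q=(P-o['tcp_pos'])@M*1000
  k=(abs(q[:,1])<60)&(abs(q[:,2])<16)&(q[:,0]<15)&(q[:,0]>-90);q=q[k]
  print(n,len(q))
  for a in range(-90,15,5):
    s=q[(q[:,0]>=a)&(q[:,0]<a+5)]
    if len(s): print(a,len(s),s.min(0).round(0)[1:],s.max(0).round(0)[1:])
E
python3 tip.py; python3 -m pendant '[60,0,0,0,0,60,0,0,0,0,60,0,0,0,0]'; python3 tip.py
```

```text
t 8.35 p [ 445.9 -295.2   59.6] yaw y 1.37 down [-0.001  0.    -1.   ] w 25.2 F [-0.3 -0.4  0.9] j [-0.07  0.52  0.71  2.04 -0.5   0.75  0.96]
scene 330
-90 51 [-44. -12.] [49. 12.]
-85 50 [-43. -12.] [46. 11.]
-80 22 [-43. -11.] [39.  5.]
-75 14 [-20. -10.] [25.  2.]
-70 27 [-21. -10.] [28.  5.]
-65 31 [-26. -11.] [31.  8.]
-60 26 [-16. -11.] [29.  8.]
-55 31 [-26. -10.] [28.  9.]
-50 30 [-15. -10.] [28.  9.]
-45 24 [-16. -11.] [28.  7.]
-40 18 [-16. -10.] [24.  2.]
-35 6 [-14.  -3.] [21.  9.]
wrist 10331
-90 4074 [-49. -15.] [48. 13.]
-85 1583 [-45. -14.] [45.  9.]
-80 979 [-43. -14.] [42.  9.]
-75 932 [-29. -13.] [29. 11.]
-70 406 [-26. -12.] [23. 12.]
-65 556 [-26. -12.] [26. 11.]
-60 480 [-26. -12.] [26. 11.]
-55 454 [-26. -12.] [26. 11.]
-50 408 [-26. -12.] [26. 11.]
-45 319 [-26. -12.] [25. 11.]
-40 138 [-19. -11.] [22.  9.]
-35 2 [12. -9.] [12. -7.]
clock: 8.82
tcp_pos: [0.4462, -0.2953, 0.06]
orientation: [1.192, 1.22, -1.192]
contact_force: [-0.3, 0.9, -1.0]
grip_width: 0.0603
t 8.82 p [ 446.2 -295.3   60. ] yaw y 1.37 down [-0.  0. -1.] w 60.3 F [-0.3  0.9 -1. ] j [-0.07  0.52  0.71  2.04 -0.5   0.75  0.96]
scene 304
-90 38 [-59. -12.] [60. 10.]
-85 29 [-55. -12.] [43.  6.]
-80 24 [-37. -10.] [44. 14.]
-75 27 [-39. -10.] [47. 12.]
-70 32 [-38. -10.] [47. 13.]
-65 35 [-33. -10.] [47. 14.]
-60 33 [-34. -10.] [48. 12.]
-55 35 [-41. -10.] [46. 13.]
-50 28 [-31.  -9.] [45. 13.]
-45 18 [-33.  -8.] [39. 12.]
-40 5 [-31.  -6.] [38.  5.]
wrist 7793
-90 1831 [-60. -15.] [60. 12.]
-85 905 [-59. -14.] [60. -6.]
-80 846 [-48. -13.] [42.  6.]
-75 688 [-43. -12.] [43. 11.]
-70 773 [-44. -12.] [43. 11.]
-65 715 [-44. -12.] [44. 11.]
-60 663 [-44. -12.] [44. 11.]
-55 600 [-44. -12.] [43. 11.]
-50 480 [-43. -12.] [43. 11.]
-45 260 [-37. -12.] [36. 11.]
-40 32 [-31.  -8.] [30.  6.]
```

The cameras show the real fingertips about 33 mm short of the reported TCP, which is why the pads closed above the bar. I'll go that much lower.

```bash
python3 -m pendant '[60,15,0,0.5,0, 60,25,0,0,0, 60,22,0,0,0, 60,14,0,0,0, 60,7,0,0,0, 60,3,0,0,0, 60,0,0,0,0]' 30
python3 -m pendant '[25,0,0,0,0, 25,0,0,0,0, 25,0,0,0,0, 25,0,0,0,0, 25,0,0,0,0]' 30
```

```text
clock: 9.8
tcp_pos: [0.4464, -0.296, -0.0258]
orientation: [1.192, 1.22, -1.191]
contact_force: [0.7, 0.0, -0.4]
grip_width: 0.0598
clock: 10.42
tcp_pos: [0.4467, -0.296, -0.0255]
orientation: [1.192, 1.219, -1.191]
contact_force: [-0.5, 1.5, 5.9]
grip_width: 0.0338
```

```bash
python3 -m pendant '[25,-2,0,0,0, 25,-6,0,0,0, 25,-13,0,0,0, 25,-16,0,0,0, 25,-10,0,0,0, 25,-4,0,0,0, 25,0,0,0,0, 25,0,0,0,0]' 40
python3 -c "
from st import *
o,M=show();print('dz',o['tcp_pos'][2]*1000+25.5)
p,d,c=grab('wrist','w4.png');P=world(d,c,np.ones(d.shape,bool));q=(P-o['tcp_pos'])@M*1000
k=(abs(q[:,1])<16)&(q[:,2]>-95)&(q[:,2]<95)&(P[:,2]>.06)&(P[:,2]<.11)
t=q[k]; 
for a in range(-90,90,15):
  s=t[(t[:,2]>=a)&(t[:,2]<a+15)]
  if len(s): print(a,len(s),np.median(s,0).round(1), (np.median(P[k][(t[:,2]>=a)&(t[:,2]<a+15)],0)*1000).round(1), s[:,2].min().round(1))
p,d,c=grab('scene','s4.png');P=world(d,c,np.ones(d.shape,bool))
k=(abs(P[:,0]-.447)<.04)&(abs(P[:,1]+.295)<.1)&(P[:,2]>.03)&(P[:,2]<.1);t=P[k];print(rect(t))
for a in np.arange(-.37,-.2,.02):
  s=t[(t[:,1]>=a)&(t[:,1]<a+.02)]
  if len(s): print(a.round(2),(np.percentile(s[:,2],[2,98])*1000).round(1))
"
```

```text
clock: 11.42
tcp_pos: [0.4459, -0.2955, 0.0246]
orientation: [1.191, 1.221, -1.192]
contact_force: [-0.6, 0.2, -1.8]
grip_width: 0.0335
t 11.43 p [ 445.9 -295.5   24.6] yaw y 1.38 down [-0.001  0.    -1.   ] w 33.5 F [-0.6  0.2 -1.8] j [-0.03  0.58  0.65  2.06 -0.55  0.68  1.01]
dz 50.14319253146149
-75 3224 [-59.3  -0.4 -67.3] [ 443.9 -228.3   83.9] -74.3
-60 3670 [-60.5  -0.4 -51.1] [ 444.4 -244.5   85.2] -60.0
-45 3749 [-64.   -0.  -37.6] [ 444.9 -258.    88.7] -45.0
-30 3221 [-64.1  -0.  -22.8] [ 445.3 -272.7   88.7] -30.0
-15 2923 [-63.8   0.   -7.7] [ 445.7 -287.9   88.4] -15.0
0 2643 [-63.8   0.    7.3] [ 446.  -302.8   88.5] 0.0
15 2198 [-63.8   0.1  21.8] [ 446.5 -317.3   88.4] 15.0
30 28 [-63.5  -0.6  30.4] [ 446.2 -325.9   88.2] 30.0
(array([ 448.7, -297. ]), array([ 64. , 152.5]), 13.3)
-0.37 [56.1 92.3]
-0.35 [54.7 89.2]
-0.33 [57.4 89.4]
-0.31 [61.5 98.2]
-0.29 [58.1 97.4]
-0.27 [58.7 91.8]
-0.25 [59.6 88.6]
-0.23 [59.7 88.1]
```

```bash
python3 -m pendant '[25,0,7,-9,0, 25,0,15,-18,0, 25,0,18,-23,0, 25,0,18,-23,0, 25,0,22,-28,0, 25,0,22,-28,0, 25,0,22,-28,0, 25,0,18,-23,0, 25,0,18,-23,0, 25,0,12,-14,0, 25,0,8,-9,0, 25,0,4,-4,0, 25,0,0,0,-0.04, 25,0,0,0,-0.06, 25,0,0,0,-0.07, 25,0,0,0,-0.07, 25,0,0,0,-0.05, 25,0,0,0,-0.025,25,0,0,0,0, 25,0,0,0,0]'
python3 -c "
from st import *
rows([624.7,-61.2,24.6],19.5)
p,d,c=grab('top','t5.png');P=world(d,c,np.ones(d.shape,bool))
k=(P[:,2]>.06)&(P[:,2]<.095)&(abs(P[:,0]-.62)<.09)&(P[:,1]>-.15)&(P[:,1]<.03);t=P[k];print(rect(t))
p,d,c=grab('scene','s5.png');P=world(d,c,np.ones(d.shape,bool))
k=(P[:,2]>.05)&(P[:,2]<.095)&(abs(P[:,0]-.62)<.09)&(P[:,1]>-.05)&(P[:,1]<.03);t=P[k]
i=t[:,1].argsort()[-60:];print('nose',t[i].mean(0).round(4),t[i].min(0).round(4),t[i].max(0).round(4))
g=(p[...,1]>p[...,0]*1.5)&(p[...,1]>60); G=world(d,c,g);G=G[(G[:,1]<.13)&(G[:,0]<.62)&(G[:,0]>.5)&(G[:,1]>.07)];print('patch',G.mean(0).round(4),G.min(0),G.max(0),len(G))
"
```

```text
clock: 14.02
tcp_pos: [0.6245, -0.0617, 0.025]
orientation: [0.956, 1.35, -0.957]
contact_force: [0.2, 0.3, -1.5]
grip_width: 0.0332
t 14.03 p [624.5 -61.7  25. ] yaw y 19.38 down [-0. -0. -1.] w 33.2 F [ 0.2  0.3 -1.5] j [-0.42  0.68  0.58  1.83 -0.51  0.79  0.77]
shift [ 0.4  0.4 -0.4]
turn -0.002
(array([609.6, -10.9]), array([28.4, 44.5]), 26.9)
nose [0.6097 0.0049 0.0784] [0.5923 0.0006 0.0638] [0.618  0.0105 0.086 ]
patch [0.5689 0.1074 0.0858] [0.54435762 0.09760499 0.08142664] [0.58259777 0.11685503 0.09016674] 49
```

View pics/t5.png

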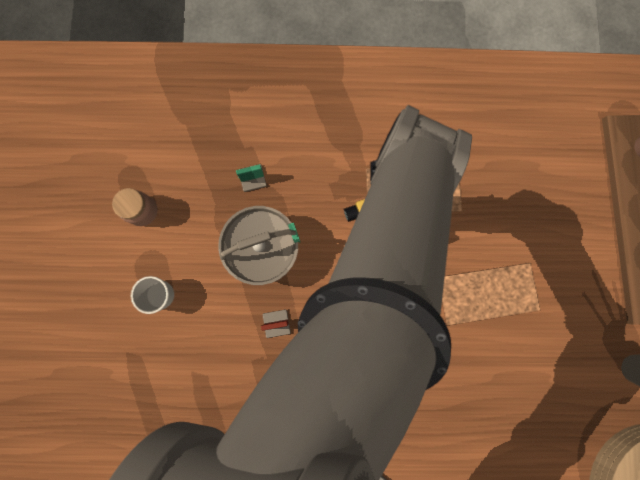

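The nose at (350,213) points at the patch at (294,233), and the measured gap is about 10 cm. I'll hold here.

```bash
python3 -m pendant '[25,0,0,0,0, 25,0,0,0,0, 25,0,0,0,0, 25,0,0,0,0, 25,0,0,0,0, 25,0,0,0,0, 25,0,0,0,0, 25,0,0,0,0, 25,0,0,0,0, 25,0,0,0,0, 25,0,0,0,0]'
python3 -c "
from st import *
rows([453.3,-297,25],9)
p,d,c=grab('top')
for s in nets.silhouettes('mat_top','top'):
    Q=world(d,c,s['mask']); print(round(s['score'],2),len(Q),rect(Q))
# plane + color edges of right mat in the first top image
a=cv2.imread('pics/top1.png');h=cv2.cvtColor(a,cv2.COLOR_BGR2HSV);print(h[290,450],h[230,450],h[310,490])
"
```

```text
clock: 15.5
tcp_pos: [0.6246, -0.0614, 0.025]
orientation: [0.956, 1.351, -0.956]
contact_force: [0.2, 0.3, -1.4]
grip_width: 0.0335
t 15.5 p [624.6 -61.4  25. ] yaw y 19.42 down [ 0.  0. -1.] w 33.5 F [ 0.2  0.3 -1.4] j [-0.42  0.68  0.58  1.83 -0.51  0.79  0.78]
shift [  -0.  -239.9  165.2]
turn 0.182
0.97 4470 (array([ 452.4, -297.2]), array([102.3, 203.1]), 9.4)
0.71 301 (array([ 619.5, -117.4]), array([243.2, 169.3]), 79.3)
[ 13 127 124] [ 12 151 145] [ 13 126 156]
```

```bash
python3 -m pendant '[25,0,-9,6,0, 25,0,-19,13,0, 25,0,-24,16.5,0, 25,0,-24,16.5,0, 25,0,-29,20,0, 25,0,-29,20,0, 25,0,-29,20,0, 25,0,-24,16.5,0, 25,0,-24,16.5,0, 25,0,-15,10,0, 25,0,-9,6.2,0, 25,0,-5.4,4,0, 25,0,0,0,0.04, 25,0,0,0,0.06, 25,0,0,0,0.06, 25,0,0,0,0.022, 25,0,0,0,0]'
python3 -m pendant '[25,8,0,0,0, 25,14,0,0,0, 25,12,0,0,0, 25,8,0,0,0, 25,4,0,0,0, 25,2,0,0,0, 25,1,0,0,0, 25,0,0,0,0]'
python3 -c "
from st import *
rows([452.8,-297.2,-25.5],9)"
```

```text
clock: 17.73
tcp_pos: [0.4532, -0.2966, 0.0249]
orientation: [1.092, 1.28, -1.092]
contact_force: [-0.7, 0.9, -1.3]
grip_width: 0.0333
clock: 18.73
tcp_pos: [0.453, -0.2972, -0.0238]
orientation: [1.093, 1.279, -1.093]
contact_force: [1.1, -0.8, -1.3]
grip_width: 0.0336
t 18.73 p [ 453.  -297.2  -23.8] yaw y 9.0 down [ 0. -0. -1.] w 33.6 F [ 1.1 -0.8 -1.3] j [ 0.05  0.65  0.55  2.05 -0.6   0.59  1.17]
shift [ 1.7 -0.2 -0.1]
turn -0.0
```

```bash
python3 -m pendant '[25,1,0,0,0, 25,0.7,0,0,0, 25,0,0,0,0]'
python3 -m pendant '[60,0,0,0,0, 60,0,0,0,0, 60,0,0,0,0, 60,-3,0,0,0, 60,-10,0,0,0, 60,-25,0,0,0, 60,-35,0,0,0, 60,-45,0,0,0, 60,-45,0,0,0, 60,-40,0,0,0, 60,-20,0,0,0, 60,0,0,0,0]'
python3 -c "
from st import *
rows([539.3,176,225],19.8)
p,d,c=grab('wrist','w6.png');P=world(d,c,np.ones(d.shape,bool))
k=(abs(P[:,0]-.453)<.09)&(abs(P[:,1]+.297)<.12)&(P[:,2]>.025)&(P[:,2]<.06);t=P[k];print(len(t),rect(t),np.median(t[:,2]))
print([rect(world(d,c,s['mask'])) for s in nets.silhouettes('mat_top','wrist')[:1]])
p,d,c=grab('top');D=world(d,c,box(np.ones(d.shape,bool),205,310,195,295))
rim=D[(D[:,2]>.080)&(D[:,2]<.088)];hb=D[D[:,2]>.145];print(rect(rim),rect(hb),hb[:,2].max())
"
```

```text
clock: 19.1
tcp_pos: [0.4529, -0.2971, -0.0254]
orientation: [1.093, 1.279, -1.092]
contact_force: [-0.2, 0.9, 3.3]
grip_width: 0.0336
clock: 20.6
tcp_pos: [0.4537, -0.2977, 0.1991]
orientation: [1.094, 1.276, -1.091]
contact_force: [0.7, 0.0, 0.2]
grip_width: 0.0598
t 20.6 p [ 453.7 -297.7  199.1] yaw y 8.99 down [ 0.004 -0.001 -1.   ] w 59.8 F [0.7 0.  0.2] j [-0.2   0.33  0.83  1.91 -0.29  1.02  0.92]
shift [ -25.9  158.7 -454.5]
turn -0.189
4560 (array([ 452.9, -297.4]), array([ 34.6, 150.2]), 9.0) 0.03826946119329136
[(array([ 350.9, -116.8]), array([101.1,  22.1]), 7.7)]
(array([539.5, 175.9]), array([151.1, 150.2]), 48.1) (array([539.4, 174. ]), array([14.2, 88.8]), 19.9) 0.16417858480961678
```

View pics/w6.png

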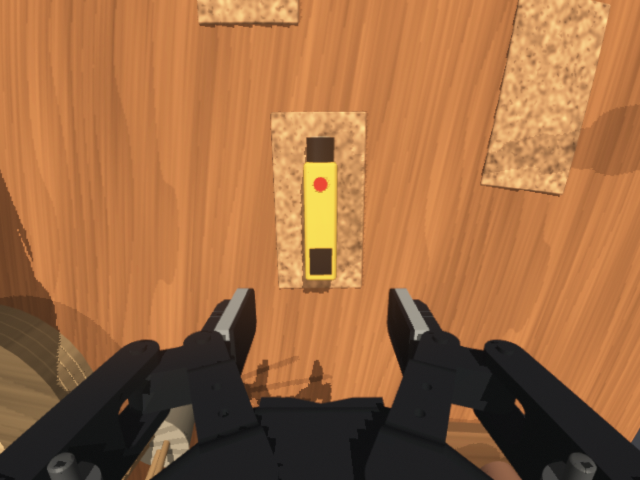

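The wrist view shows the thermometer upright with its red key up, at about (320,208), centred on the mat and in line with it. Next is the dish.

```bash
python3 -m pendant '[60,-14,6,-18,0, 60,-12,13,-36,0, 60,0,16,-45.5,0, 60,0,16,-45.5,0, 60,0,16,-45.5,0, 60,0,16,-45.5,0, 60,0,16,-45.5,0, 60,0,16,-45.5,0, 60,0,16,-45.5,0, 60,0,13,-36,0, 60,0,9,-27,0, 60,0,6,-18,0, 60,0,0,0,-0.06, 60,0,0,0,-0.07, 60,0,0,0,-0.059, 60,0,0,0,0, 60,0,0,0,0]' 40
python3 -c "
from st import *
rows([539.3,175.5,98],19.8)
p,d,c=grab('wrist','w7.png');P=world(d,c,np.ones(d.shape,bool))
o=r.get_obs();M=R.from_rotvec(o['orientation']).as_matrix()
k=(np.hypot(P[:,0]-.539,P[:,1]-.176)<.06);t=P[k]
q=(t-o['tcp_pos'])@M*1000
k2=(t[:,2]>.140)&(t[:,2]<.17)&(abs(q[:,1])<20);print(rect(t[k2]),np.percentile(t[k2][:,2],[50,98]))
b=(q[k2]);print('tool frame bar y',np.percentile(b[:,1],[2,50,98]).round(1),'z',np.percentile(b[:,2],[1,99]).round(1))
rm=P[(np.hypot(P[:,0]-.539,P[:,1]-.176)<.085)&(P[:,2]>.08)&(P[:,2]<.088)];print('rim',rect(rm))
for s in nets.look_for('bead','wrist')[:2]:print(s)
"
```

```text
clock: 22.88
tcp_pos: [0.539, 0.175, 0.2232]
orientation: [0.952, 1.352, -0.952]
contact_force: [1.0, -0.8, -0.3]
grip_width: 0.06
t 22.88 p [539.  175.  223.2] yaw y 19.7 down [-0. -0. -1.] w 60.0 F [ 1.  -0.8 -0.3] j [-0.92  0.31  0.62  1.82 -0.2   1.07  0.12]
shift [125.2   0.4  -0.4]
turn -0.002
(array([537.3, 175.9]), array([14. , 94.9]), 20.0) [0.15890516 0.1606395 ]
tool frame bar y [-7.9 -1.3  5.5] z [-46.5  42.4]
rim (array([537.2, 175.4]), array([150.9, 151.4]), 65.4)
{'location': [0.4374, -0.2371, 0.0022], 'score': 0.53}
{'location': [0.5464, 0.1799, 0.0764], 'score': 0.52}
```

```bash
python3 -m pendant '[60,15,-0.8,-1,0, 60,30,0,0,0, 60,30,0,0,0, 60,25,0,0,0, 60,15,0,0,0, 60,7,0,0,0, 60,3,0,0,0, 60,0,0,0,0]' 40
python3 -m pendant '[40,0,0,0,0, 30,0,0,0,0, 24,0,0,0,0, 20,0,0,0,0, 17,0,0,0,0, 15,0,0,0,0, 13,0,0,0,0, 10,0,0,0,0, 5,0,0,0,0, 5,0,0,0,0, 5,0,0,0,0]' 60
python3 tip.py | head -30
```

```text
clock: 23.98
tcp_pos: [0.5383, 0.1764, 0.0988]
orientation: [0.951, 1.353, -0.95]
contact_force: [-0.3, -0.3, 0.3]
grip_width: 0.0597
clock: 25.35
tcp_pos: [0.5377, 0.1762, 0.0984]
orientation: [0.951, 1.354, -0.951]
contact_force: [-3.5, -0.4, 4.6]
grip_width: 0.0131
t 25.35 p [537.7 176.2  98.4] yaw y 19.82 down [-0.  0. -1.] w 13.1 F [-3.5 -0.4  4.6] j [-0.85  0.46  0.55  1.94 -0.32  0.83  0.22]
scene 145
-90 12 [16.  1.] [42. 16.]
-85 13 [15. -9.] [40. 16.]
-80 5 [16. -8.] [37. 15.]
-75 1 [20. 14.] [20. 14.]
-70 1 [-7. 13.] [-7. 13.]
-65 7 [-6. -3.] [21. 15.]
-60 24 [-13.  -4.] [21. 15.]
-55 25 [ 6. -8.] [23. 15.]
-50 20 [ 5. -7.] [23. 16.]
-45 13 [ 5. -8.] [21. 16.]
-40 6 [ 8. -8.] [18. 14.]
-35 2 [13. 10.] [13. 12.]
10 16 [-3. -1.] [12. 11.]
wrist 12159
-90 3974 [-44. -14.] [43. 12.]
-85 1800 [-41. -15.] [40. 12.]
-80 1076 [-37. -15.] [37. 11.]
-75 826 [-25. -13.] [23. 11.]
-70 360 [-20. -12.] [19. 12.]
-65 2617 [-21. -16.] [20. 16.]
-60 594 [-20. -16.] [20. 16.]
-55 327 [-20. -12.] [20. -6.]
-50 286 [-20. -12.] [20. -6.]
-45 244 [-20. -12.] [20. -6.]
-40 55 [-16. -12.] [18. -6.]
```

```bash
python3 -m pendant '[5,-1,0,0,0, 5,-2,0,0,0, 5,-4,0,0,0, 5,-6,0,0,0, 5,-8,0,0,0, 5,-8,0,0,0, 5,-8,0,0,0, 5,-8,0,0,0, 5,-8,0,0,0, 5,-8,0,0,0, 5,-7,0,0,0, 5,-5,0,0,0, 5,-4,0,0,0, 5,-2,0,0,0, 5,-1,0,0,0, 5,0,0,0,0, 5,0,0,0,0, 5,0,0,0,0, 5,0,0,0,0]' 60
cat > dish.py <<'E'
from st import *
import sys
o,M=show()
for n in ['scene','top']:
  p,d,c=grab(n,n+sys.argv[1]+'.png');P=world(d,c,np.ones(d.shape,bool))
  rm=P[(np.hypot(P[:,0]-.538,P[:,1]-.176)<.085)&(P[:,2]>.152)&(P[:,2]<.175)]
  if len(rm)>50:
    A=np.c_[rm[:,:2]-[.538,.176],np.ones(len(rm))]
    s=np.linalg.lstsq(A,rm[:,2],rcond=None)[0];print(n,'rim',len(rm),rect(rm),'tilt deg',np.degrees(s[:2]).round(2),'z',s[2].round(4))
  g=(p[...,1]>p[...,0]*1.4)&(p[...,1]>50);G=world(d,c,g);G=G[(np.hypot(G[:,0]-.538,G[:,1]-.176)<.095)&(G[:,2]>.12)]
  if len(G): m=G.mean(0)-[.538,.176,0];print('patch',G.mean(0).round(4),len(G),'ang',np.degrees(np.arctan2(m[1],m[0])).round(1))
  print('bead',[(s['location'],s['score']) for s in nets.look_for('bead',n)[:2]])
  print('tiles',[np.round(nets.look_for(t,n)[0]['location'],3).tolist() if nets.look_for(t,n) else None for t in ['green_tile_mid','rust_tile_mid']])
E
python3 dish.py 8
```

```text
clock: 27.82
tcp_pos: [0.5379, 0.1762, 0.1782]
orientation: [0.951, 1.353, -0.951]
contact_force: [0.6, 0.2, -4.6]
grip_width: 0.013
t 27.82 p [537.9 176.2 178.2] yaw y 19.82 down [-0. -0. -1.] w 13.0 F [ 0.6  0.2 -4.6] j [-0.9   0.36  0.6   1.87 -0.24  0.98  0.15]
scene rim 814 (array([545.6, 172.1]), array([142.8, 155. ]), 8.0) tilt deg [ 0.2  -1.16] z 0.1611
patch [0.5694 0.1079 0.1647] 45 ang -65.2
bead [([0.5459, 0.1775, 0.1587], 0.54)]
tiles [[0.695, 0.201, 0.028], [0.436, 0.382, 0.042]]
top rim 572 (array([540.9, 130. ]), array([148.2,  66.7]), 0.9) tilt deg [ 0.35 -4.13] z 0.1595
patch [0.5627 0.109  0.1748] 101 ang -69.8
bead [([0.5412, 0.1336, 0.1516], 0.27)]
tiles [[0.687, 0.183, 0.014], [0.387, 0.14, 0.007]]
```

View pics/scene8.png

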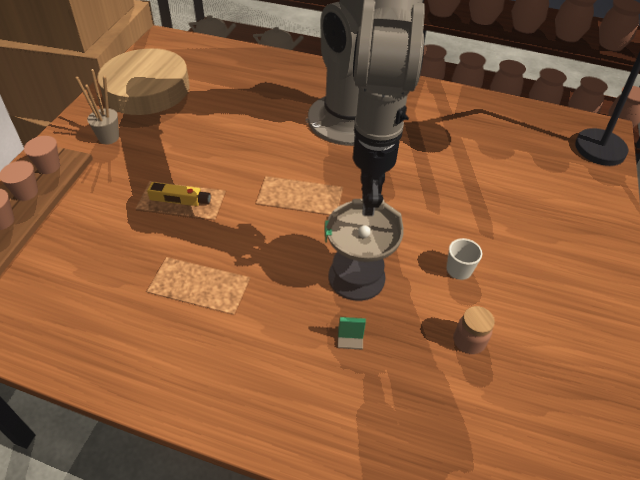

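The dish is lifted, with the bead in the middle at (365,231). The two views disagree on the patch height, so I'll check whether it is level by azimuth.

```bash
cat > lev.py <<'E'
from st import *
import sys
z0=float(sys.argv[1]) # expected rim z
o,M=show()
for n in ['scene','top','wrist']:
  p,d,c=grab(n);P=world(d,c,np.ones(d.shape,bool)); v=P-[.5385,.176,0]
  rr=np.hypot(v[:,0],v[:,1]);k=(rr>.069)&(rr<.077)&(abs(P[:,2]-z0)<.015);v=v[k]
  a=np.degrees(np.arctan2(v[:,1],v[:,0]));out=[];
  for b in range(-180,180,20):
    s=v[(a>=b)&(a<b+20)]
    if len(s)>8: out.append((b+10,np.percentile(s[:,2],80)))
  out=np.array(out)
  if len(out)<4: print(n,len(out));continue
  t=np.radians(out[:,0]);A=np.c_[np.cos(t)*.073,np.sin(t)*.073,np.ones(len(t))]
  s=np.linalg.lstsq(A,out[:,1],rcond=None)[0]
  print(n,'tilt',np.degrees(s[:2]).round(1),'z',s[2].round(4),[(int(x),round(y*1000,1)) for x,y in out])
E
python3 lev.py .164
```

```text
t 28.43 p [537.9 176.3 178.3] yaw y 19.82 down [-0.  0. -1.] w 13.1 F [ 0.8  1.3 -3.1] j [-0.9   0.36  0.6   1.87 -0.24  0.98  0.15]
scene tilt [-1.7 -0.6] z 0.1663 [(-130, np.float64(165.2)), (-110, np.float64(165.1)), (-90, np.float64(165.6)), (-70, np.float64(175.3)), (-50, np.float64(165.5)), (-30, np.float64(163.8)), (-10, np.float64(162.7)), (10, np.float64(163.4)), (30, np.float64(163.6)), (50, np.float64(163.2)), (70, np.float64(164.6)), (90, np.float64(164.0)), (110, np.float64(171.0))]
top tilt [-0.  -1.3] z 0.1655 [(-170, np.float64(166.6)), (-150, np.float64(166.4)), (-130, np.float64(166.2)), (-110, np.float64(166.0)), (-90, np.float64(166.5)), (-70, np.float64(169.7)), (-50, np.float64(166.6)), (-30, np.float64(165.9)), (-10, np.float64(165.3))]
wrist tilt [-0.2  0.6] z 0.1647 [(-170, np.float64(164.9)), (-150, np.float64(164.6)), (-130, np.float64(164.6)), (-110, np.float64(163.5)), (-30, np.float64(164.5)), (-10, np.float64(164.6)), (10, np.float64(164.6)), (30, np.float64(164.8)), (50, np.float64(164.9)), (70, np.float64(164.8)), (90, np.float64(164.8)), (110, np.float64(167.9)), (130, np.float64(164.9)), (150, np.float64(164.9)), (170, np.float64(164.8))]
```

The dish is level. The bumps at -70° and 110° are only the handle rods. Now the turn, from -70° to about +10.5° (bearing to the tile is 9.4°, the line between the tiles is 10.9°).

```bash
python3 -m pendant '[5,0,0,0,-0.01, 5,0,0,0,-0.02, 5,0,0,0,-0.03, 5,0,0,0,-0.04, 5,0,0,0,-0.05, 5,0,0,0,-0.05, 5,0,0,0,-0.06, 5,0,0,0,-0.06, 5,0,0,0,-0.06, 5,0,0,0,-0.06, 5,0,0,0,-0.06, 5,0,0,0,-0.05, 5,0,0,0,-0.05, 5,0,0,0,-0.04, 5,0,0,0,-0.03, 5,0,0,0,-0.02, 5,0,0,0,-0.0135, 5,0,0,0,0]' 60
python3 -m pendant '[5,0,0,0,-0.01, 5,0,0,0,-0.02, 5,0,0,0,-0.03, 5,0,0,0,-0.04, 5,0,0,0,-0.05, 5,0,0,0,-0.05, 5,0,0,0,-0.06, 5,0,0,0,-0.06, 5,0,0,0,-0.06, 5,0,0,0,-0.06, 5,0,0,0,-0.06, 5,0,0,0,-0.05, 5,0,0,0,-0.05, 5,0,0,0,-0.04, 5,0,0,0,-0.03, 5,0,0,0,-0.02, 5,0,0,0,-0.0135, 5,0,0,0,0, 5,0,0,0,0, 5,0,0,0,0]' 60
python3 dish.py 9; python3 lev.py .164
python3 - <<'E'
import cv2,numpy as np
a=cv2.imread('pics/scene9.png')[150:360,270:510];b=cv2.imread('pics/top9.png')[120:350,180:420]
cv2.imwrite('pics/fin.png',np.hstack([cv2.resize(a,(400,350)),cv2.resize(b,(400,350))]))
E
```

```text
clock: 30.82
tcp_pos: [0.5379, 0.1763, 0.1783]
orientation: [0.409, 1.532, -0.408]
contact_force: [-0.2, -0.2, -3.9]
grip_width: 0.0131
clock: 33.33
tcp_pos: [0.5379, 0.1763, 0.1783]
orientation: [-0.143, 1.566, 0.143]
contact_force: [-0.7, 1.4, -3.4]
grip_width: 0.0135
t 33.33 p [537.9 176.3 178.3] yaw y 100.44 down [-0. -0. -1.] w 13.5 F [-0.7  1.4 -3.4] j [-0.67  0.32  0.3   1.86 -0.12  0.98  1.44]
scene rim 1067 (array([540.3, 173.8]), array([151.5, 152.4]), 67.8) tilt deg [0.79 0.18] z 0.1606
patch [0.6139 0.1887 0.1585] 225 ang 9.5
bead [([0.5491, 0.169, 0.1592], 0.4)]
tiles [[0.696, 0.202, 0.028], None]
top rim 456 (array([549.6, 125.5]), array([139.2,  47.7]), 10.5) tilt deg [ 0.54 -3.41] z 0.1592
patch [0.5595 0.1317 0.5364] 3 ang -64.1
bead []
tiles [None, [0.451, -0.291, 0.042]]
t 33.83 p [537.9 176.3 178.3] yaw y 100.44 down [ 0.  0. -1.] w 13.0 F [-0.2  0.4 -3.5] j [-0.67  0.32  0.3   1.86 -0.12  0.98  1.44]
scene tilt [0.9 0.3] z 0.1647 [(-150, np.float64(164.0)), (-130, np.float64(164.3)), (-110, np.float64(164.1)), (-90, np.float64(164.1)), (-70, np.float64(164.3)), (
[... 271 characters left out ...]
164.4)), (170, np.float64(163.3))]
top tilt [-0.   0.2] z 0.1662 [(-150, np.float64(166.1)), (-130, np.float64(165.8)), (-110, np.float64(166.1)), (-90, np.float64(166.3)), (-70, np.float64(165.7)), (-50, np.float64(165.8)), (-30, np.float64(165.8)), (-10, np.float64(166.3))]
wrist tilt [-0.5 -0.2] z 0.1648 [(-170, np.float64(167.0)), (-150, np.float64(165.0)), (-130, np.float64(165.0)), (-110, np.float64(165.0)), (-90, np.float64(165.0)), (-70, np.float64(164.9)), (-50, np.float64(164.7)), (-30, np.float64(164.3)), (50, np.float64(164.2)), (70, np.float64(164.4)), (90, np.float64(164.5)), (110, np.float64(164.7)), (130, np.float64(164.7)), (150, np.float64(164.8)), (170, np.float64(164.9))]
```

View pics/fin.png

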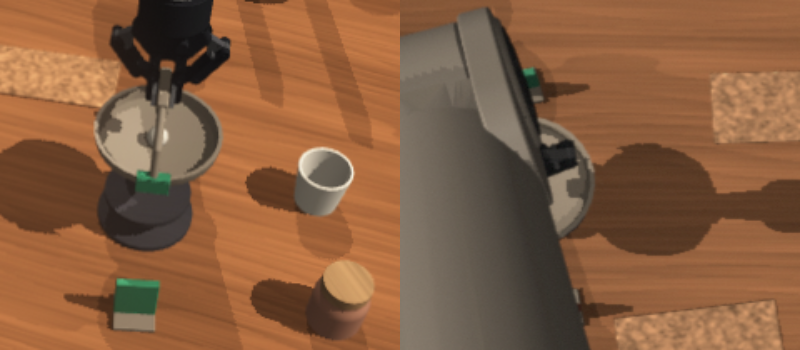

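The patch faces the tile and the bead shows in the middle, partly behind the handle rod at crop (158,138). I'll let it settle and then check the bead once more.

```bash
python3 -m pendant '[5,0,0,0,0, 5,0,0,0,0, 5,0,0,0,0, 5,0,0,0,0, 5,0,0,0,0, 5,0,0,0,0, 5,0,0,0,0, 5,0,0,0,0, 5,0,0,0,0, 5,0,0,0,0, 5,0,0,0,0, 5,0,0,0,0]' 60
python3 - <<'E'
from st import *
for i in range(2):
  for n in ['scene','wrist']:
    p,d,c=grab(n,n+'e%d.png'%i);P=world(d,c,np.ones(d.shape,bool));v=P-[.5385,.176,0]
    k=(np.hypot(v[:,0],v[:,1])<.06)&(P[:,2]>.1475)&(P[:,2]<.166);t=P[k]
    ang=np.radians(10.5);lat=abs(-np.sin(ang)*(t[:,0]-.5385)+np.cos(ang)*(t[:,1]-.176))
    t=t[(np.hypot(t[:,0]-.5385,t[:,1]-.176)<.04)&(t[:,2]>.152)]
    print(n,len(t),(np.median(t,0)*1000).round(1) if len(t) else '',(t[:,:2].min(0)*1000).round(1) if len(t) else '',(t[:,:2].max(0)*1000).round(1) if len(t) else '')
show()
E
```

```text
clock: 35.48
tcp_pos: [0.5379, 0.1763, 0.1783]
orientation: [-0.143, 1.566, 0.143]
contact_force: [0.2, 0.2, -3.4]
grip_width: 0.0134
scene 52 [544.5 169.4 159.1] [534.6 162. ] [553.8 186.7]
wrist 102 [532.8 167.2 156.6] [527.6 164.2] [542.8 188.5]
scene 53 [544.5 169.3 158.4] [533.1 162.3] [553.1 186.3]
wrist 103 [533.  167.1 156.8] [527.2 164.2] [542.9 188.6]
t 35.67 p [537.9 176.3 178.3] yaw y 100.44 down [-0.  0. -1.] w 13.3 F [-0.5  0.7 -4.3] j [-0.67  0.32  0.3   1.86 -0.12  0.98  1.44]
```

```bash
python3 -c "
from bench import r
print(r.hand_in())"
```

```text
the job is handed in; nothing more can be done
None
```

The job is done and handed in at about 35.7 s on the robot's clock, with the dish still held above its stand.

**What I did**
- **Missed grasp:** My first grasp of the thermometer closed above it. The cameras showed the real fingertips about 33 mm short of the reported TCP, so I went lower and the second grasp held. That first try did not move the thermometer.
- **Pointing:** I held the thermometer still for about 1.4 s, nose level and about 10 cm from the green patch.
- **Putting it back:** I laid it right side up on the rightmost mat, within about 1 mm of the middle and in line with the mat.
- **Dish:** I gripped the dish by its handle bar, lifted it straight up 80 mm, and only then turned it smoothly by 80.6°.

**Last checks**
- **Facing the tile:** The patch points at about 9.5–10.5°. The bearing to the green tile is 9.4° and the line between the tiles is 10.9°. The tile's own face is turned to about 14.6°, so its normal and the patch differ by 4–5°.
- **Level and grip:** The rim is level to within a few tenths of a degree, and the grip is steady at 13.3 mm.
- **Bead:** It is at rest about 2 mm from the middle. Two looks taken one after the other agreed.
- **Disagreements:** The simple rim fit from the top camera showed a false tilt because the arm hid part of the rim. Checking the rim all the way round cleared that up.
- **Other objects:** The green tile, cup and jar look unmoved in the last pictures. The rust tile was mostly hidden by the arm, so I couldn't confirm it at the end; the last clear reading, just after the lift, had it in place.

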